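# Set the bench magnifier's telescopic arm one hole further out

### The job

On the fossil bench, the magnifier (the stand with the round lens, not the one with the rectangular lamp) stops short of the fossil in its tray. Pinch the tube at its spring pin so that the pin goes in flush, slide the tube outward (lens away from the post) to the next hole, where the pin must snap fully out again, and let go. Leave the lamp's tube as it is set.

Things in the scene. Friction and masses are not known exactly. Their poses are not given: they have to be found in the camera images.
- pin_tip (a point): Rounded steel tip of the magnifier's spring pin, 12 mm thick, 6.5 mm proud of the tube's side wall. The pin sits in the fixed bar inside the tube and does not slide with it. x: out of the wall along the pin, level; y: along the tube, outward (post to lens); z: up. While the pin is out, this point is 19.5 mm along x from the tube's centre line, at mid height, 80 mm above the table.
- magnifier: Fixed white stand; origin on the table right under the tube's centre line beside the pin, axes as pin_tip. Its plain tube, 26 mm square, level, runs from 62 mm behind the pin to 95 mm ahead, then an 84 mm round lens. Three 14 mm holes, 40 mm apart, in the pin's wall; pin in the middle one. Post (108 mm high) from 110 mm behind the pin. Below the tube all is under 20 mm high.
- magnifier_tube (a joint): How far the magnifier's tube is slid outward, m: 0 at the start (pin in the middle hole), +0.040 at the next hole outward, -0.040 at the one inward. It slides with 1 to 2 N while the pin is in and has 2 mm of play either way in a hole. Past a hole's edge the pin stays down by itself, under the wall, until the next hole.
- magnifier_pin (a joint): How far the magnifier's pin is pressed in, m: 0 fully out, 0.0065 flush with the wall; a spring of 4 to 7 N pushes it out. A grip across the tube with 20 N or more, one pad centred on the pin, brings it flush and holds the tube too; the domed pin then slips under the hole's edge when the tube is pulled with about 10 N.
- lamp_tube (a joint): How far the lamp's tube is slid outward, m: 0 at the start, and to stay there. The lamp stand is the same as the magnifier but with a 62 by 72 mm rectangular lamp head, pointing roughly the other way; its pin is on the same side.

How it is judged (in metres and radians):
On the way, in this order (a step that is already met when the one before it is completed fails the run):
1. the magnifier's pin is pressed flush (in by more than 5 mm) while the tube is still at its first hole (within 8 mm) (value of joint magnifier_pin above 0.005 m and value of joint magnifier_tube between -0.008 and 0.008 m), for 0.02 s.
2. the pin has snapped out in the next hole outward (value of joint magnifier_pin below 0.003 m and value of joint magnifier_tube above 0.033 m), for 0.1 s.
At the end, for the whole second after the job is handed in: The magnifier's tube stands one hole further out (40 mm, within 6 mm), at rest, with its pin fully out of the hole (pressed in by less than 2 mm), and the lamp's tube is still within 8 mm of where it was (value of joint magnifier_tube between 0.034 and 0.046 m and value of joint magnifier_pin below 0.002 m and velocity of joint magnifier_tube between -0.01 and 0.01 m/s and value of joint lamp_tube between -0.008 and 0.008 m); the robot touches nothing.
It fails at once if the lamp's tube is slid away from its hole (value of joint lamp_tube above 0.012 m or value of joint lamp_tube below -0.012 m).
It also fails if it takes over 32 s, if anything falls off the work surface, if the arm or the gripper's body presses on something with over 40 N, if the wrist force passes 120 N, or if a joint passes its speed limit or range.

### The arm

A 6-joint arm with a two-finger parallel gripper is mounted at the origin on the work surface. World frame = base frame: x ahead of the robot, y to its left, z up, the work surface at z = 0. Lengths are in mm, angles in rad, forces in N, time in s.
With the tool pointing down it reaches from about 350 to 775 mm from the base axis. Payload 7.3 kg.
Tool frame: the origin (TCP) lies at the very end of the fingers, on their centre line; the grasp point (between the pads) lies 19 mm behind it; z points along the fingers, y is the line along which they close (so a half turn about z gives the same grasp; the last joint's range is limited). The gripper opens to 92 mm and grips with 3 to 60 N. Pads are 19 mm wide; open, the fingers measure 130 mm over their backs; the gripper's body (75 mm by 190 mm) begins 47 mm behind the grasp point.
Start: joints at [1.095, 0.342, 1.524, -0, 1.275, -0.146], TCP at [170.009, 496.731, 226.741] pointing down, gripper open.
Joint ranges: [-2.53, 2.53], [-0.77, 2.02], [0.04, 2.7], [-1, 4.14], [0.28, 2.66], [-3.11, 3.11]. Speed limits (rad/s): [2.57, 2.57, 3.14, 3.14, 3.14, 3.14].

### API

Orientations are given as [roll, pitch, yaw] about the fixed x, y, z axes, in that order (R = Rz(yaw) Ry(pitch) Rx(roll)).
In Python, from plant import bot gives the robot as it stands.
- The arm moves only by the tool send_rows, never from a script. Its argument "rows" is a list of rows, each an object of numbers: "x", "y", "z": the shift along the tool's x, y, z in units of 0.2 m (1.0 is 0.2 m); "ax", "ay", "az": the turn, a rotation vector about the tool's x, y, z in units of 60 degrees (1.0 is 60 degrees); "jaw": the opening, from -1 (shut) to 1 (fully open), so that 0 is half open. In form: [{"x": .., "y": .., "z": .., "ax": .., "ay": .., "az": .., "jaw": ..}, ...]. A call has exactly 10 rows; each row is the pose to reach, as a shift and turn from the pose commanded when the call began, along the tool's axes at that moment; what a row does not reach only later rows make up. A row lasts 1/8 s, in which the tool goes at most 62.5 mm and 10.7 degrees, less where a joint would pass 70% of its speed; a pose out of reach is approached as far as the arm can. A call with a number of a shift or a turn outside -1 to 1 is refused whole. A call with a gripper value outside its range is refused whole. The fingers move at their own pace and stop on an object; the grip force is fixed at half the most. Time passes only in rows, so rows that repeat a pose let the fingers close, or fill a call up. It gives the time, the measured TCP pose, the force, the opening and the grip force at its end, in the units of the state.
- bot.get_obs(): the state, without advancing time (a new reading comes with each control period).
- bot.capture(name): name is "side" or "top" or "wrist"; returns (picture, depth): 400x640x3 uint8, red, green, blue; 400x640 float32, mm along the optical axis (not along the pixel's ray), 0 where there is no reading.
- bot.camera_model(name): a dict with "vertical_fov" (degrees; the focal length in pixels is half the picture's height over the tangent of half this angle, whatever the lens; pixels are square), "cx", "cy" (the principal point, pixels), "R" (3x3) and "t" (3): a world point X has camera coordinates R X + t; the wrist camera has in their place "T_tool_cam" (4x4, takes a point from camera to tool coordinates, whose origin is the TCP and whose axes are the flange's). Camera axes: x right, y down, z forward; pixel columns grow to the right and rows downward; lengths in mm; the calibration is good to about 2 mm. A picture is of the moment at which its call begins: read the wrist's pose just before it. camera_model takes no time and is no camera call.
- bot.close_job(): hands the job in; it is judged then, once.
The state is a dict: "time": time; "joint_positions": joint angles; "dq": joint speeds; "tau": joint torques, N m; "tool_pos": TCP position; "tcp_rot": TCP orientation; "contact_force": force on the tool from outside, world axes, zero at the start; "moment": the same for the moment, N m; "grip_width": finger opening in mm; "finger_force": force on a finger pad.
Only numpy, scipy, OpenCV 4.12 (cv2) and the standard library are available. Lean on these libraries where they do the work, as an engineer would, in place of code of your own. Each camera call takes 0.05 s, during which the arm holds its last target. There are 200 camera calls.

## Working session

There is one attempt and no reset: what is moved stays moved. The work goes in short steps, Python scripts to look and compute and a tool call to move; the robot and the scene stay as the last step left them, time stands still between calls to the robot, and variables do not carry over. Pictures are saved under pics/ and viewed, at most 10 in all, crops included, and the job is handed in when it is done.

Besides the shell and the picture viewer there is one more tool, called as a command line: name --argument value ..., lists and objects as JSON in quotes. send_rows: Moves the arm, as the interface text tells. Its arguments: {"type":"object","properties":{"rows":{"type":"array","items":{"type":"object","properties":{"x":{"type":"number","minimum":-1,"maximum":1},"y":{"type":"number","minimum":-1,"maximum":1},"z":{"type":"number","minimum":-1,"maximum":1},"ax":{"type":"number","minimum":-1,"maximum":1},"ay":{"type":"number","minimum":-1,"maximum":1},"az":{"type":"number","minimum":-1,"maximum":1},"jaw":{"type":"number"}}}}},"required":["rows"]}

```bash
mkdir -p pics; cat > h.py <<'E'
import numpy as np, cv2
from plant import bot
from scipy.spatial.transform import Rotation as Ro
def cloud(name):
    o=bot.get_obs(); p,d=bot.capture(name); m=bot.camera_model(name)
    f=200/np.tan(np.radians(m["vertical_fov"]/2))
    v,u=np.mgrid[:400,:640]
    C=np.stack([(u-m["cx"])*d/f,(v-m["cy"])*d/f,d],-1).astype(float)
    if "R" in m: W=(C-np.array(m["t"]))@np.array(m["R"])
    else:
        T=np.array(m["T_tool_cam"]); W=C@T[:3,:3].T+T[:3,3]
        R=Ro.from_euler('xyz',o["tcp_rot"]).as_matrix(); W=W@R.T+o["tool_pos"]
    W[d<=0]=np.nan
    return p,W
def save(p,n): cv2.imwrite(f"pics/{n}.png",p[:,:,::-1])
E
python3 - <<'E'
from h import *
p,W=cloud("top");save(p,"top");np.save("top.npy",W)
q,W=cloud("side");np.save("side.npy",W);save(q,"side")
o=bot.get_obs();print(o["time"],o["tool_pos"],o["tcp_rot"],bot.camera_model("top"))
E
```

```text
0.1 [169.8529072  496.39607096 226.11868361] [-3.14026577e+00 -1.82896049e-04  2.81175420e+00] {'vertical_fov': 44.267165745265004, 'cx': 322.98333924018, 'cy': 203.58803660399815, 'R': array([[ 0.02661754, -0.99963658, -0.00426717],
       [-0.99719002, -0.02625288, -0.07016309],
       [ 0.07002557,  0.00612275, -0.99752641]]), 't': array([ -3.41974578, 565.70954922, 752.60837262])}
```

View pics/top.png

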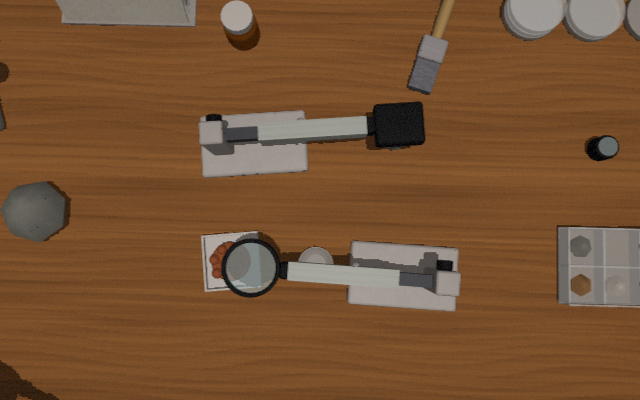

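View pics/side.png

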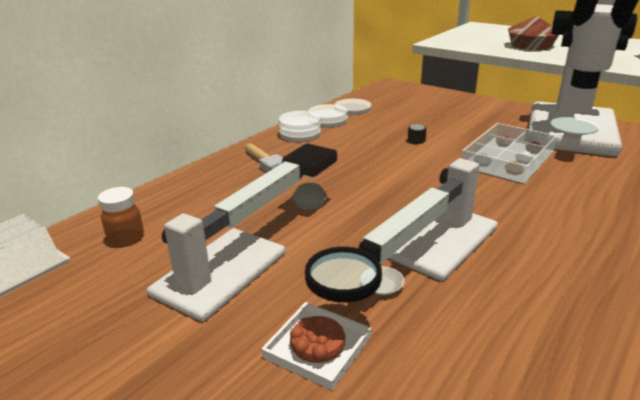

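The top view shows the magnifier with its lens at (250,267), its tube from (287,272) to (400,280) and its post at (447,283). The lamp tube is at (315,130). In the side view the magnifier tube runs (375,240) to (450,195). I'll measure the tube and pin next.

```bash
python3 - <<'E'
from h import *
W=np.load("top.npy"); P=W[255:295,286:402].reshape(-1,3); P=P[(P[:,2]>85)&(P[:,2]<101)]
c=cv2.fitLine(P[:,:2].astype(np.float32),cv2.DIST_HUBER,0,.01,.01).ravel();print(len(P),c,np.median(P[:,2]))
d=c[:2]*np.sign(c[1]); n=np.array([d[1],-d[0]]); s=(P[:,:2]-c[2:])@d; t=(P[:,:2]-c[2:])@n
print("ends",np.percentile(s,[0,1,99,100]),"width",np.percentile(t,[0,2,98,100]))
print("yaw of y axis",np.arctan2(d[1],d[0]), "rear", c[2:]+d*np.percentile(s,1),"front",c[2:]+d*np.percentile(s,99))
for (u,v) in [(287,272),(398,280),(447,283),(250,267),(290,262)]: print(u,v,W[v,u])
W=np.load("side.npy");X=W[150:270,350:480].reshape(-1,3)
r=X[:,:2]-c[2:];s=r@d;t=r@n
for lo in range(-90,90,5):
    k=(s>lo)&(s<lo+5)&(X[:,2]>70)&(X[:,2]<90)&(t>0); 
    print(lo,k.sum(),np.round(np.percentile(t[k],[5,50,95,100]),1) if k.sum() else "")
p=cv2.imread("pics/side.png")[150:280,350:480]
cv2.imwrite("pics/sc.png",cv2.resize(p,None,fx=4.5,fy=4.5,interpolation=2))
E
```

```text
2169 [ 4.9153972e-02  9.9879122e-01  4.6107550e+02 -2.0218142e+01] 92.97274166720817
ends [-82.65486663 -80.12449277  80.00071411  82.12566027] width [-13.63889781 -12.56829054  12.69983203  18.52260585]
yaw of y axis 1.5216225 rear [ 457.13706338 -100.24578126] front [465.00785338  59.68586911]
287 272 [462.60890443  59.15910067  93.55721586]
398 280 [455.3852767  -97.58847778  90.17569437]
447 283 [ 454.5640325  -162.19693513  108.27133365]
250 267 [467.4550901  113.29598603  81.64376053]
290 262 [476.64078166  55.46832835  92.22411587]
-90 11 [1.3 4.1 8.1 8.8]
-85 0 
-80 0 
-75 0 
-70 0 
-65 0 
-60 0 
-55 0 
-50 0 
-45 0 
-40 0 
-35 0 
-30 0 
-25 0 
-20 0 
-15 0 
-10 0 
-5 0 
0 0 
5 0 
10 0 
15 0 
20 0 
25 0 
30 0 
35 0 
40 0 
45 0 
50 0 
55 0 
60 0 
65 0 
70 0 
75 1 [12.9 12.9 12.9 12.9]
80 0 
85 21 [ 2.   6.1 10.6 11.1]
```

View pics/sc.png

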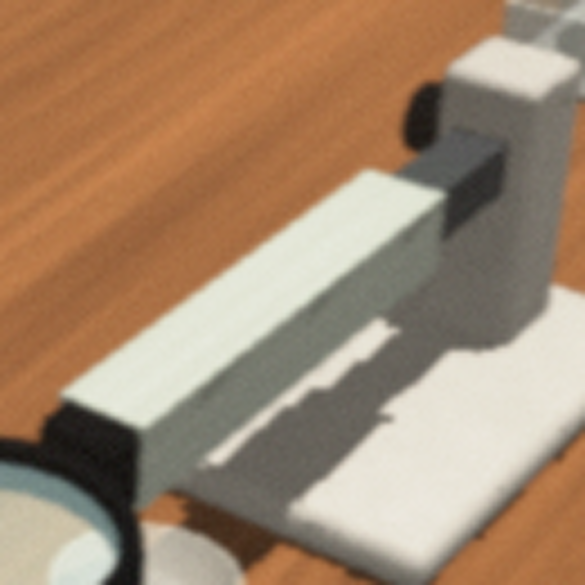

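The pin is on the +X wall. From the tube's ends it is near (460,-37), with the tube axis at yaw 1.522. I'll go above it in stages.

send_rows --rows '[{"x": -0.1, "y": -0.09, "az": 0.1, "jaw": 1}, {"x": -0.24, "y": -0.22, "az": 0.25, "jaw": 1}, {"x": -0.38, "y": -0.35, "az": 0.4, "jaw": 1}, {"x": -0.53, "y": -0.48, "az": 0.55, "jaw": 1}, {"x": -0.67, "y": -0.61, "az": 0.7, "jaw": 1}, {"x": -0.81, "y": -0.74, "az": 0.85, "jaw": 1}, {"x": -0.95, "y": -0.87, "az": 1.0, "jaw": 1}, {"x": -0.95, "y": -0.87, "az": 1.0, "jaw": 1}, {"x": -0.95, "y": -0.87, "az": 1.0, "jaw": 1}, {"x": -0.95, "y": -0.87, "az": 1.0, "jaw": 1}]'

```text
schema error: expected keys x, y, z, ax, ay, az, jaw
```

send_rows --rows '[{"x": -0.1, "y": -0.09, "z": 0, "ax": 0, "ay": 0, "az": 0.1, "jaw": 1}, {"x": -0.24, "y": -0.22, "z": 0, "ax": 0, "ay": 0, "az": 0.25, "jaw": 1}, {"x": -0.38, "y": -0.35, "z": 0, "ax": 0, "ay": 0, "az": 0.4, "jaw": 1}, {"x": -0.53, "y": -0.48, "z": 0, "ax": 0, "ay": 0, "az": 0.55, "jaw": 1}, {"x": -0.67, "y": -0.61, "z": 0, "ax": 0, "ay": 0, "az": 0.7, "jaw": 1}, {"x": -0.81, "y": -0.74, "z": 0, "ax": 0, "ay": 0, "az": 0.85, "jaw": 1}, {"x": -0.95, "y": -0.87, "z": 0, "ax": 0, "ay": 0, "az": 1.0, "jaw": 1}, {"x": -0.95, "y": -0.87, "z": 0, "ax": 0, "ay": 0, "az": 1.0, "jaw": 1}, {"x": -0.95, "y": -0.87, "z": 0, "ax": 0, "ay": 0, "az": 1.0, "jaw": 1}, {"x": -0.95, "y": -0.87, "z": 0, "ax": 0, "ay": 0, "az": 1.0, "jaw": 1}]'

```text
time: 1.35
tool_pos: [293.0, 271.2, 226.6]
tcp_rot: [-3.141, -0.0, 1.767]
contact_force: [0.5, 0.1, 0.0]
grip_width: 91.8
finger_force: 0.0
```

send_rows --rows '[{"x": -0.14, "y": 0.07, "z": 0, "ax": 0, "ay": 0, "az": 0.03, "jaw": 1}, {"x": -0.32, "y": 0.17, "z": 0, "ax": 0, "ay": 0, "az": 0.08, "jaw": 1}, {"x": -0.5, "y": 0.26, "z": 0, "ax": 0, "ay": 0, "az": 0.12, "jaw": 1}, {"x": -0.68, "y": 0.35, "z": 0, "ax": 0, "ay": 0, "az": 0.16, "jaw": 1}, {"x": -0.86, "y": 0.45, "z": 0, "ax": 0, "ay": 0, "az": 0.2, "jaw": 1}, {"x": -1.0, "y": 0.52, "z": 0, "ax": 0, "ay": 0, "az": 0.234, "jaw": 1}, {"x": -1.0, "y": 0.52, "z": 0, "ax": 0, "ay": 0, "az": 0.234, "jaw": 1}, {"x": -1.0, "y": 0.52, "z": 0, "ax": 0, "ay": 0, "az": 0.234, "jaw": 1}, {"x": -1.0, "y": 0.52, "z": 0, "ax": 0, "ay": 0, "az": 0.234, "jaw": 1}, {"x": -1.0, "y": 0.52, "z": 0, "ax": 0, "ay": 0, "az": 0.234, "jaw": 1}]'

```text
time: 2.6
tool_pos: [433.6, 95.1, 226.8]
tcp_rot: [3.141, -0.0, 1.521]
contact_force: [-0.3, 0.0, 0.4]
grip_width: 91.8
finger_force: 0.0
```

send_rows --rows '[{"x": -0.13, "y": 0.03, "z": 0.05, "ax": 0, "ay": 0, "az": 0, "jaw": 1}, {"x": -0.26, "y": 0.07, "z": 0.1, "ax": 0, "ay": 0, "az": 0, "jaw": 1}, {"x": -0.39, "y": 0.1, "z": 0.15, "ax": 0, "ay": 0, "az": 0, "jaw": 1}, {"x": -0.52, "y": 0.13, "z": 0.2, "ax": 0, "ay": 0, "az": 0, "jaw": 1}, {"x": -0.65, "y": 0.166, "z": 0.25, "ax": 0, "ay": 0, "az": 0, "jaw": 1}, {"x": -0.65, "y": 0.166, "z": 0.25, "ax": 0, "ay": 0, "az": 0, "jaw": 1}, {"x": -0.65, "y": 0.166, "z": 0.25, "ax": 0, "ay": 0, "az": 0, "jaw": 1}, {"x": -0.65, "y": 0.166, "z": 0.25, "ax": 0, "ay": 0, "az": 0, "jaw": 1}, {"x": -0.65, "y": 0.166, "z": 0.25, "ax": 0, "ay": 0, "az": 0, "jaw": 1}, {"x": -0.65, "y": 0.166, "z": 0.25, "ax": 0, "ay": 0, "az": 0, "jaw": 1}]'

```text
time: 3.85
tool_pos: [460.5, -36.8, 176.9]
tcp_rot: [3.141, -0.0, 1.52]
contact_force: [0.1, 1.0, -0.1]
grip_width: 91.7
finger_force: 0.0
```

```bash
python3 - <<'E'
from h import *
o=bot.get_obs();p,W=cloud("wrist");save(p,"w1");np.save("w1.npy",W);print(o["tool_pos"],o["tcp_rot"],o["time"])
print(bot.camera_model("wrist"))
E
```

```text
[460.5103867  -36.79924881 176.9122227 ] [ 3.14117375e+00 -6.19412608e-05  1.52017088e+00] 3.85
{'vertical_fov': 69.62716253127152, 'cx': 319.8551622947497, 'cy': 203.25300325228469, 'T_tool_cam': array([[-5.27746891e-04, -9.65816089e-01, -2.59227706e-01,
         7.02182226e+01],
       [ 9.99999856e-01, -4.85234560e-04, -2.27982844e-04,
        -1.58182014e-01],
       [ 9.44032568e-05, -2.59227789e-01,  9.65816206e-01,
        -1.56470347e+02],
       [ 0.00000000e+00,  0.00000000e+00,  0.00000000e+00,
         1.00000000e+00]])}
```

View pics/w1.png

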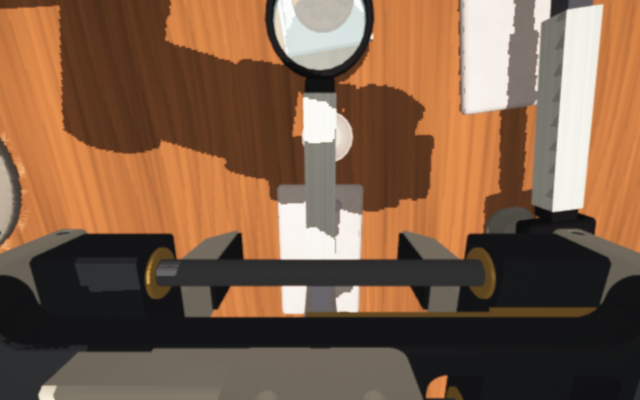

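The wrist view shows the tube from (320,93) to (320,235). The gripper bar hides the pin, so I'll back up 60 mm along the tube to see it.

send_rows --rows '[{"x": -0.1, "y": 0, "z": 0, "ax": 0, "ay": 0, "az": 0, "jaw": 1}, {"x": -0.2, "y": 0, "z": 0, "ax": 0, "ay": 0, "az": 0, "jaw": 1}, {"x": -0.3, "y": 0, "z": 0, "ax": 0, "ay": 0, "az": 0, "jaw": 1}, {"x": -0.3, "y": 0, "z": 0, "ax": 0, "ay": 0, "az": 0, "jaw": 1}, {"x": -0.3, "y": 0, "z": 0, "ax": 0, "ay": 0, "az": 0, "jaw": 1}, {"x": -0.3, "y": 0, "z": 0, "ax": 0, "ay": 0, "az": 0, "jaw": 1}, {"x": -0.3, "y": 0, "z": 0, "ax": 0, "ay": 0, "az": 0, "jaw": 1}, {"x": -0.3, "y": 0, "z": 0, "ax": 0, "ay": 0, "az": 0, "jaw": 1}, {"x": -0.3, "y": 0, "z": 0, "ax": 0, "ay": 0, "az": 0, "jaw": 1}, {"x": -0.3, "y": 0, "z": 0, "ax": 0, "ay": 0, "az": 0, "jaw": 1}]'

```text
time: 5.15
tool_pos: [457.4, -97.1, 176.7]
tcp_rot: [3.142, -0.0, 1.52]
contact_force: [0.5, -0.1, 0.8]
grip_width: 92.0
finger_force: 0.0
```

```bash
python3 - <<'E'
from h import *
o=bot.get_obs();p,W=cloud("wrist");np.save("w2.npy",W);print(o["tool_pos"],o["tcp_rot"],o["time"])
cv2.imwrite("pics/w2.png",cv2.resize(p[60:230,240:420,::-1],None,fx=3.5,fy=3.5,interpolation=2)[:600])
P=W[:230].reshape(-1,3);P=P[np.isfinite(P[:,2])]
c=np.array([461.08,-20.2]);d=np.array([.0492,.9988]);n=np.array([d[1],-d[0]])
s=(P[:,:2]-c)@d;t=(P[:,:2]-c)@n
k=(abs(t)<25)&(P[:,2]>85)&(P[:,2]<101)&(s<85)
for lo in range(-100,90,15):
    q=k&(s>lo)&(s<lo+15)
    if q.sum(): print(lo,q.sum(),np.round(np.percentile(t[q],[2,98]),1))
q=(t>14.5)&(t<22)&(P[:,2]>70)&(P[:,2]<92)&(s<75)&(s>-80)
print("pin?",q.sum(),np.round(np.c_[s,t,P[:,2]][q][:40],1), np.percentile(s[q],[2,50,98]) if q.sum() else "")
E
```

```text
[457.41275099 -97.05206877 176.69789459] [ 3.14158020e+00 -1.16973812e-04  1.51958172e+00] 5.15
-100 257 [-9.   8.1]
-85 390 [-13.   12.2]
-70 507 [-12.8  12.1]
-55 523 [-12.6  12.1]
-40 579 [-12.4  12.6]
-25 581 [-12.9  12.5]
-10 636 [-12.7  12.3]
5 646 [-12.6  12.1]
20 669 [-12.9  12. ]
35 737 [-12.7  12.5]
50 763 [-13.1  12.4]
65 783 [-12.9  12.2]
80 159 [-12.2  11.5]
pin? 58 [[-11.6  14.6  81.3]
 [-11.6  15.5  80.9]
 [-11.7  16.6  77.6]
 [-12.4  14.6  82.7]
 [-12.4  15.5  82. ]
 [-12.4  16.3  82. ]
 [-12.5  17.2  80.7]
 [-13.2  14.5  83.7]
 [-13.3  15.5  81.9]
 [-13.3  16.3  82.6]
 [-13.3  17.2  81.5]
 [-13.4  18.3  77.8]
 [-14.1  14.6  82.9]
 [-14.1  15.4  83.2]
 [-14.1  16.3  82.7]
 [-14.1  17.2  82.1]
 [-14.1  18.1  81.4]
 [-14.9  14.6  83.6]
 [-14.9  15.4  83.6]
 [-14.9  16.3  82.8]
 [-14.9  17.1  82.8]
 [-15.   18.1  80.7]
 [-15.7  14.6  83.8]
 [-15.7  15.4  83.8]
 [-15.7  16.3  83.3]
 [-15.7  17.2  82.3]
 [-15.8  18.1  81.5]
 [-15.9  19.1  79.3]
 [-16.5  14.5  84.5]
 [-16.5  15.4  83.5]
 [-16.5  16.2  84.3]
 [-16.6  17.2  82.3]
 [-16.6  18.1  82.1]
 [-16.6  19.   80.5]
 [-17.3  14.5  84.8]
 [-17.3  15.4  84.8]
 [-17.4  16.3  83.3]
 [-17.4  17.2  82.1]
 [-17.4  18.1  81.5]
 [-18.2  14.6  84. ]] [-21.49789872 -16.48750506 -11.64727783]
```

View pics/w2.png

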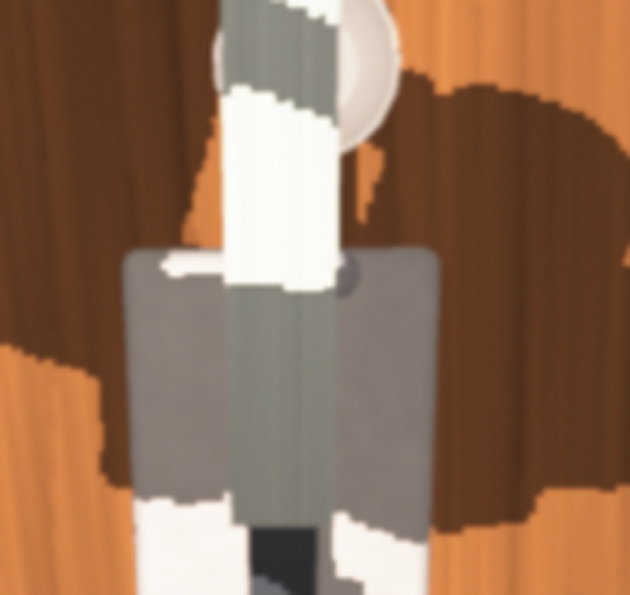

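The crop shows the pin at about (347,268) on the +X wall. Depth puts it 16.5 mm behind the tube's centre, so the target TCP is (460.2, -36.7, 61).

send_rows --rows '[{"x": 0.1, "y": 0, "z": 0.05, "ax": 0, "ay": 0, "az": 0, "jaw": 1}, {"x": 0.2, "y": 0, "z": 0.1, "ax": 0, "ay": 0, "az": 0, "jaw": 1}, {"x": 0.28, "y": 0, "z": 0.18, "ax": 0, "ay": 0, "az": 0, "jaw": 1}, {"x": 0.302, "y": 0, "z": 0.3, "ax": 0, "ay": 0, "az": 0, "jaw": 1}, {"x": 0.302, "y": 0, "z": 0.42, "ax": 0, "ay": 0, "az": 0, "jaw": 1}, {"x": 0.302, "y": 0, "z": 0.53, "ax": 0, "ay": 0, "az": 0, "jaw": 1}, {"x": 0.302, "y": 0, "z": 0.578, "ax": 0, "ay": 0, "az": 0, "jaw": 1}, {"x": 0.302, "y": 0, "z": 0.578, "ax": 0, "ay": 0, "az": 0, "jaw": 1}, {"x": 0.302, "y": 0, "z": 0.578, "ax": 0, "ay": 0, "az": 0, "jaw": 1}, {"x": 0.302, "y": 0, "z": 0.578, "ax": 0, "ay": 0, "az": 0, "jaw": 1}]'

```text
time: 6.45
tool_pos: [461.0, -36.9, 61.8]
tcp_rot: [3.14, 0.0, 1.52]
contact_force: [-0.1, -0.6, 0.8]
grip_width: 91.9
finger_force: 0.0
```

send_rows --rows '[{"x": 0.0, "y": -0.004, "z": 0.004, "ax": 0, "ay": 0, "az": 0, "jaw": -1}, {"x": 0.0, "y": -0.004, "z": 0.004, "ax": 0, "ay": 0, "az": 0, "jaw": -1}, {"x": 0.0, "y": -0.004, "z": 0.004, "ax": 0, "ay": 0, "az": 0, "jaw": -1}, {"x": 0.0, "y": -0.004, "z": 0.004, "ax": 0, "ay": 0, "az": 0, "jaw": -1}, {"x": 0.0, "y": -0.004, "z": 0.004, "ax": 0, "ay": 0, "az": 0, "jaw": -1}, {"x": 0.0, "y": -0.004, "z": 0.004, "ax": 0, "ay": 0, "az": 0, "jaw": -1}, {"x": 0.0, "y": -0.004, "z": 0.004, "ax": 0, "ay": 0, "az": 0, "jaw": -1}, {"x": 0.0, "y": -0.004, "z": 0.004, "ax": 0, "ay": 0, "az": 0, "jaw": -1}, {"x": 0.0, "y": -0.004, "z": 0.004, "ax": 0, "ay": 0, "az": 0, "jaw": -1}, {"x": 0.0, "y": -0.004, "z": 0.004, "ax": 0, "ay": 0, "az": 0, "jaw": -1}]'

```text
time: 7.7
tool_pos: [460.5, -36.9, 60.5]
tcp_rot: [3.14, 0.0, 1.52]
contact_force: [5.4, 0.4, -1.4]
grip_width: 25.8
finger_force: 30.0
```

send_rows --rows '[{"x": 0.02, "y": 0, "z": 0, "ax": 0, "ay": 0, "az": 0, "jaw": -1}, {"x": 0.045, "y": 0, "z": 0, "ax": 0, "ay": 0, "az": 0, "jaw": -1}, {"x": 0.07, "y": 0, "z": 0, "ax": 0, "ay": 0, "az": 0, "jaw": -1}, {"x": 0.095, "y": 0, "z": 0, "ax": 0, "ay": 0, "az": 0, "jaw": -1}, {"x": 0.12, "y": 0, "z": 0, "ax": 0, "ay": 0, "az": 0, "jaw": -1}, {"x": 0.145, "y": 0, "z": 0, "ax": 0, "ay": 0, "az": 0, "jaw": -1}, {"x": 0.17, "y": 0, "z": 0, "ax": 0, "ay": 0, "az": 0, "jaw": -1}, {"x": 0.19, "y": 0, "z": 0, "ax": 0, "ay": 0, "az": 0, "jaw": -1}, {"x": 0.202, "y": 0, "z": 0, "ax": 0, "ay": 0, "az": 0, "jaw": -1}, {"x": 0.202, "y": 0, "z": 0, "ax": 0, "ay": 0, "az": 0, "jaw": -1}]'

```text
time: 8.95
tool_pos: [462.3, 3.9, 60.5]
tcp_rot: [3.14, -0.0, 1.52]
contact_force: [4.5, 0.1, -0.2]
grip_width: 25.6
finger_force: 30.0
```

```bash
python3 - <<'E'
from h import *
p,W=cloud("top")
P=W[250:300,240:410].reshape(-1,3);P=P[(P[:,2]>88)&(P[:,2]<98)]
c=np.array([461.08,-20.2]);d=np.array([.0492,.9988]);n=np.array([d[1],-d[0]])
s=(P[:,:2]-c)@d;t=(P[:,:2]-c)@n;k=abs(t)<11
print(np.percentile(s[k],[1,3,97,99]),bot.get_obs()["tool_pos"])
E
```

```text
Traceback (most recent call last):
IndexError: index -1 is out of bounds for axis 0 with size 0
```

The TCP moved 40.8 mm with the grip held. Next I'll release, retreat and check.

send_rows --rows '[{"x": 0, "y": 0, "z": 0, "ax": 0, "ay": 0, "az": 0, "jaw": 0.5}, {"x": 0, "y": 0, "z": 0, "ax": 0, "ay": 0, "az": 0, "jaw": 1}, {"x": 0, "y": 0, "z": 0, "ax": 0, "ay": 0, "az": 0, "jaw": 1}, {"x": 0, "y": 0, "z": 0, "ax": 0, "ay": 0, "az": 0, "jaw": 1}, {"x": 0, "y": 0, "z": 0, "ax": 0, "ay": 0, "az": 0, "jaw": 1}, {"x": 0, "y": 0, "z": -0.1, "ax": 0, "ay": 0, "az": 0, "jaw": 1}, {"x": 0, "y": 0, "z": -0.25, "ax": 0, "ay": 0, "az": 0, "jaw": 1}, {"x": 0, "y": 0, "z": -0.4, "ax": 0, "ay": 0, "az": 0, "jaw": 1}, {"x": 0, "y": 0, "z": -0.55, "ax": 0, "ay": 0, "az": 0, "jaw": 1}, {"x": 0, "y": 0, "z": -0.6, "ax": 0, "ay": 0, "az": 0, "jaw": 1}]'

```text
time: 10.25
tool_pos: [462.5, 3.5, 181.8]
tcp_rot: [3.139, 0.0, 1.52]
contact_force: [0.1, -0.6, 0.2]
grip_width: 92.2
finger_force: 0.0
```

send_rows --rows '[{"x": -0.1, "y": 0, "z": 0, "ax": 0, "ay": 0, "az": 0, "jaw": 1}, {"x": -0.2, "y": 0, "z": 0, "ax": 0, "ay": 0, "az": 0, "jaw": 1}, {"x": -0.3, "y": 0, "z": 0, "ax": 0, "ay": 0, "az": 0, "jaw": 1}, {"x": -0.4, "y": 0, "z": 0, "ax": 0, "ay": 0, "az": 0, "jaw": 1}, {"x": -0.5, "y": 0, "z": 0, "ax": 0, "ay": 0, "az": 0, "jaw": 1}, {"x": -0.5, "y": 0, "z": 0, "ax": 0, "ay": 0, "az": 0, "jaw": 1}, {"x": -0.5, "y": 0, "z": 0, "ax": 0, "ay": 0, "az": 0, "jaw": 1}, {"x": -0.5, "y": 0, "z": 0, "ax": 0, "ay": 0, "az": 0, "jaw": 1}, {"x": -0.5, "y": 0, "z": 0, "ax": 0, "ay": 0, "az": 0, "jaw": 1}, {"x": -0.5, "y": 0, "z": 0, "ax": 0, "ay": 0, "az": 0, "jaw": 1}]'

```text
time: 11.5
tool_pos: [456.7, -95.9, 180.3]
tcp_rot: [3.141, -0.0, 1.52]
contact_force: [0.9, 0.7, 0.2]
grip_width: 91.4
finger_force: 0.0
```

```bash
python3 - <<'E'
from h import *
o=bot.get_obs();p,W=cloud("wrist");print(o["tool_pos"],o["time"],o["contact_force"])
cv2.imwrite("pics/w3.png",cv2.resize(p[60:230,240:420,::-1],None,fx=3.5,fy=3.5,interpolation=2))
P=W[:230].reshape(-1,3);P=P[np.isfinite(P[:,2])]
c=np.array([461.08,-20.2]);d=np.array([.0492,.9988]);n=np.array([d[1],-d[0]])
s=(P[:,:2]-c)@d;t=(P[:,:2]-c)@n
k=(abs(t)<11)&(P[:,2]>91)&(P[:,2]<97)
print("tube",np.percentile(s[k],[0,1]))
q=(t>14.5)&(t<22)&(P[:,2]>70)&(P[:,2]<92)&(s<75)&(s>-80)
print("pin",q.sum(),np.percentile(s[q],[2,50,98]),np.percentile(t[q],[50,98,100]))
E
```

```text
[456.70077627 -95.94748442 180.34244286] 11.5 [0.91118099 0.66774016 0.186649  ]
tube [-36.94944665 -35.96851852]
pin 52 [-21.64145909 -16.40680882 -11.53578334] [16.26395545 18.5123748  18.59606263]
```

View pics/w3.png

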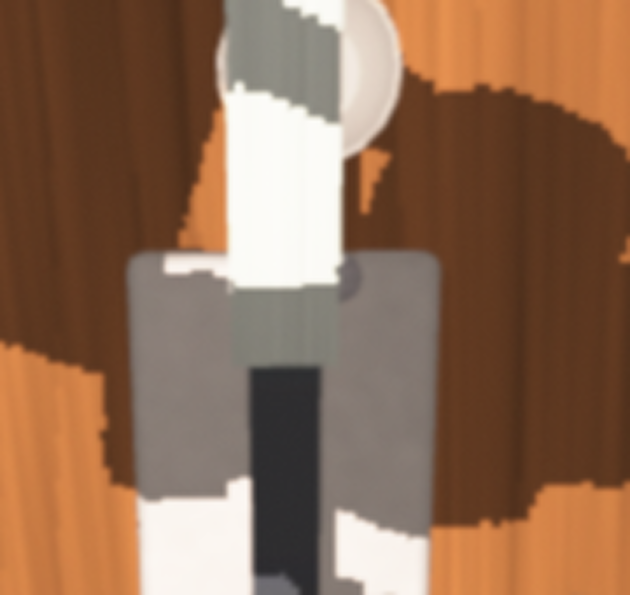

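The crop shows the tube's rear end at (285,367), now about 41 mm further out. The pin at (347,275) is proud again as before, so I'm handing in.

```bash
python3 -c "
from plant import bot
print(bot.close_job())"
```

```text
the job is handed in; nothing more can be done
None
```

I slid the magnifier's tube about 41 mm outward to the next hole, where its pin shows fully out again. The gripper is clear, the lamp was not approached, and the job was handed in at about 11.5 s; no verdict was returned.

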